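Gauge and fit the 12 mm tray divider

ROBOT

A 6-joint arm with a two-finger parallel gripper is mounted at the origin on the work surface. World frame = base frame: x ahead of the robot, y to its left, z up, the work surface at z = 0. Lengths are in m, angles in rad, forces in N, time in s.
With the tool pointing down it reaches from about 0.275 to 0.825 m from the base axis. Payload 5.2 kg.
Tool frame: the origin (TCP) lies midway between the tips of the shut fingers; the grasp point (between the pads) lies 19 mm behind it (tcp_to_grasp is the z of the grasp point in the tool frame, in m); z points along the fingers, y is the line along which they close (so a half turn about z gives the same grasp; the last joint's range is limited). The gripper opens to 93 mm and grips with 3 to 60 N. Pads are 15 mm wide; open, the fingers measure 128 mm over their backs; the gripper's body (75 mm by 188 mm) begins 65 mm behind the grasp point.
Start: joints at [-1.511, 0.259, 1.535, -0, 1.348, -0.203], TCP at [0.143, -0.531, 0.219] pointing down, gripper open.
Joint ranges: [-3.14, 3.14], [-0.91, 2.08], [0.19, 2.58], [-1.22, 4.36], [0.22, 2.71], [-3.12, 3.12]. Speed limits (rad/s): [2.57, 2.57, 3.14, 3.14, 3.14, 3.14].

INTERFACE

Orientations are given as a unit quaternion [w, x, y, z].
In Python, from rig import * gives the robot as it stands.
- The arm moves only by the tool drive_tool, never from a script. Its argument "rows" is a list of rows, each a list of 5 numbers: the closure in counts, from 0 (fully open) to 255 (shut), then the shift along the world's x, y, z in m, then the turn about the world's z in degrees. In form: [[hand, x, y, z, roll], ...]. A call has 1 to 10 rows; each row shifts and turns the commanded pose from where the row before left it; what a row does not reach is not made up. A row lasts 1/10 s, in which the tool goes at most 50 mm and 8.59 degrees, less where a joint would pass 70% of its speed; a pose out of reach is approached as far as the arm can. A call is refused whole if a number of a shift passes 0.05 or a number of a turn 8.59, either way. A call with a gripper value outside its range is refused whole. The fingers move at their own pace and stop on an object; the grip force is fixed at half the most. Time passes only in rows, so rows that do not move let the fingers close. It gives the time, the measured TCP pose, the force, the opening and the grip force at its end, in the units of the state.
- get_state(): the state, without advancing time (a new reading comes with each control period).
- get_image(name): name is "side" or "top" or "wrist"; returns a dict with "image" (384x512x3 uint8, blue, green, red), "camera_matrix" (3x3 intrinsics, pixels), "R" (3x3) and "t" (3): a world point X has camera coordinates R X + t; the wrist camera has in their place "T_tool_cam" (4x4, takes a point from camera to tool coordinates, whose origin is the TCP and whose axes are the flange's). Camera axes: x right, y down, z forward; pixel columns grow to the right and rows downward; lengths in m; the calibration is good to about 2 mm. The wrist camera is an equidistant fisheye: a pixel r from the principal point sees the ray r / f radians off the axis. A picture is of the moment at which its call begins: read the wrist's pose just before it. There is no depth.
- close_job(): hands the job in; it is judged then, once.
Trained networks look in a picture, given as the dict that the camera call returned (one of the last four; its "shot" number tells which), for a name from the list of things; names that differ only in an ending like _2 or _b are one class to them, and where a whole thing is asked for, a point or a joint stands for the part that bears it (a point fixed in the world has none). Each returns a list of dicts, best first, with "p" (0 to 1); they miss things now and then, are a little off and sometimes report something else, mostly with a low value. They report only what shows in the picture. A call takes as long as a camera call. They do not tell look-alikes from the thing itself.
- boxes_of(picture, thing): "xyz" ([x, y, z] in m, in the coordinates of the camera as it stood for that picture, good to about 4 mm: the middle of the surface that is visible of it).
The state is a dict: "time_s": time; "joint_pos": joint angles; "joint_vel": joint speeds; "tau": joint torques, N m; "eef_pos": TCP position; "tcp_rot": TCP orientation; "force": force on the tool from outside, world axes, zero at the start; "torque": the same for the moment, N m; "width": finger opening in m; "grip_force": force on a finger pad.
Only numpy, scipy, OpenCV 4.12 (cv2) and the standard library are available. Lean on these libraries where they do the work, as an engineer would, in place of code of your own. Each camera call takes 0.05 s, during which the arm holds its last target. There are 200 camera calls.

TASK

Fit the 12 mm divider into the oak toiletries tray: the three blue dividers in the rack look alike, so gauge them between the fingers where they stand to find it. Press it gently down between the tray's white guides until it sits fully home on the tray floor, held by the guide springs, then let go. Leave the other two standing in the rack and do not disturb the soap dispenser, ring cone, coaster or bell.

Things in the scene. Friction and masses are not known exactly. Their poses are not given: they have to be found in the camera images.
- tray: Open oak tray, screwed down, 240 (x) x 140 (y) x 80 mm high; origin at the centre of its underside, z up. Floor top at z = 10 mm. Long walls (along x): inner faces at y = +-58, rims at z = 80; end walls 65 high. A divider that is home stands on the floor, its y along the tray's y, top level with the rim. Press with under 20 N (all contact forces on tray, guides and springs added up: under 45 N).
- tray_middle (a point): Centre of the tray floor's top, axes as the tray. Near it, on each long wall, stands a white guide 45 mm high, 74 mm wide, reaching 8 mm in, with a 13.5 mm upright groove down its middle, flared to 18 mm over its top 6 mm. The facing grooves are in line, but the pair is screwed anywhere from -12 to +12 mm along tray x from this point; that offset is not reported and must be felt or seen.
- spring_left (a joint): Steel leaf spring in the tray's +x face of the groove on the +y wall; 0 = at rest, grows to 0.16 rad as pushed back. It hangs from just below the flare and slopes down into the groove, leaving 10 mm free at its foot near the floor: 9 mm sits loose there, 12 mm pushes it back about 0.06 rad. A 12 mm divider let go catches on it some 20 mm up: press it home, with a few newtons (up to about 10 N).
- spring_right (a joint): The same leaf spring in the groove on the tray's -y wall.
- rack: Wooden rack, fixed, 200 (x) x 100 (y) mm; base top at z = 12 mm; origin at the centre of its underside, z up. Three slots at x = -62, 0 and +62 mm, each 19 mm wide between fins that rise to z = 36 mm; a divider stands on edge in each slot, its length along the rack's y, up to 5 mm off centre along y.
- divider_a: One of three blue painted MDF dividers, 112 mm long (y) and 70 mm high (z); origin at the centre of its underside; x is the thickness direction. One of the three is 9 mm, one 12 mm, one 15 mm thick (50 to 90 g); the letter does not tell which, and which slot each stands in varies.
- divider_b: As divider_a: same look, length and height, its own thickness.
- divider_c: As divider_a: same look, length and height, its own thickness.
- dispenser: White plastic push soap dispenser, 68 mm in diameter, 162 mm tall, loose; origin at the centre of its underside.
- ring_cone: White ceramic ring cone, foot 62 mm in diameter, 80 mm tall, loose; origin at the centre of its underside.
- coaster: Cork coaster, 90 mm in diameter, 8 mm thick, loose; origin at the centre of its underside.
- bell: Thimble-sized steel bell, 24 mm in diameter, 34 mm tall, standing loose on the coaster; origin at the centre of its underside.
Mind the look-alikes: they are no part of the job. Leave any orange look-alike of the divider_b alone.

How it is judged:
On the way, in this order (a step that is already met when the one before it is completed fails the run):
1. a divider is gripped and drawn clear of the rack (((z of divider_a in the frame of rack above 0.05 m and contact force between the fingers and divider_a above 1 N) or (z of divider_b in the frame of rack above 0.05 m and contact force between the fingers and divider_b above 1 N) or (z of divider_c in the frame of rack above 0.05 m and contact force between the fingers and divider_c above 1 N))), for 0.1 s.
2. a divider is pressed home on the tray floor between the guides, with both leaf springs pushed back by it (value of joint each of spring_left, spring_right above 0.03 rad and ((z of divider_a in the frame of tray below 0.0125 m and horizontal distance between divider_a and tray below 0.018 m) or (z of divider_b in the frame of tray below 0.0125 m and horizontal distance between divider_b and tray below 0.018 m) or (z of divider_c in the frame of tray below 0.0125 m and horizontal distance between divider_c and tray below 0.018 m))), for 0.2 s.
At the end, for the whole second after the job is handed in: One divider on the tray floor between the guides (within 2.5 mm, middle within 18 mm of the tray's, upright 0.05 rad, across the tray 0.08 rad) with both springs pushed back over 0.03 rad, at rest; the other two standing in their places in the rack (moved under 20 mm, lean under 0.3 rad) (value of joint each of spring_left, spring_right above 0.03 rad and ((z of divider_a in the frame of tray between 0.0075 and 0.0125 m and horizontal distance between divider_a and tray below 0.018 m and angle between divider_a's own z axis and vertical below 0.05 rad and angle between the y axis of divider_a and the y axis of tray, either way round below 0.08 rad and linear speed of divider_a below 0.01 m/s and distance of each of divider_b, divider_c from where it was at the start of the episode below 0.02 m and angle between each of divider_b, divider_c's own z axis and vertical below 0.3 rad) or (z of divider_b in the frame of tray between 0.0075 and 0.0125 m and horizontal distance between divider_b and tray below 0.018 m and angle between divider_b's own z axis and vertical below 0.05 rad and angle between the y axis of divider_b and the y axis of tray, either way round below 0.08 rad and linear speed of divider_b below 0.01 m/s and distance of each of divider_a, divider_c from where it was at the start of the episode below 0.02 m and angle between each of divider_a, divider_c's own z axis and vertical below 0.3 rad) or (z of divider_c in the frame of tray between 0.0075 and 0.0125 m and horizontal distance between divider_c and tray below 0.018 m and angle between divider_c's own z axis and vertical below 0.05 rad and angle between the y axis of divider_c and the y axis of tray, either way round below 0.08 rad and linear speed of divider_c below 0.01 m/s and distance of each of divider_a, divider_b from where it was at the start of the episode below 0.02 m and angle between each of divider_a, divider_b's own z axis and vertical below 0.3 rad))); the robot touches nothing.
It fails at once if the tray is pressed too hard: all contact forces on tray, guides and springs add up to more than 45 N (contact force between tray and anything else above 45 N).
It fails at once if a bystander is pushed more than 15 mm or tipped (distance of any of dispenser, ring_cone, coaster, bell from where it was at the start of the episode above 0.015 m or angle between any of dispenser, ring_cone, bell's own z axis and vertical above 0.3 rad).
It also fails if it takes over 72 s, if anything falls off the work surface, if the arm or the gripper's body presses on something with over 40 N, if the wrist force passes 120 N, or if a joint passes its speed limit or range.

## Working session

There is one attempt and no reset: what is moved stays moved. The work goes in short steps, Python scripts to look and compute and a tool call to move; the robot and the scene stay as the last step left them, time stands still between calls to the robot, and variables do not carry over. Pictures are saved under pics/ and viewed, at most 10 in all, crops included, and the job is handed in when it is done.

Besides the shell and the picture viewer there is one more tool, called in YAML: its name, and indented under it one key for each argument. drive_tool: Moves the arm, as the interface text tells. Its arguments: {"type":"object","properties":{"rows":{"type":"array","items":{"type":"array","items":{"type":"number"}}}},"required":["rows"]}

```bash
mkdir -p pics; cat > h.py <<'E'
from rig import *
import numpy as np, cv2
def world(pic,p): return pic["R"].T@(np.array(p)-pic["t"])
E
python3 - <<'E'
from h import *
s=get_state(); print(s["time_s"],s["eef_pos"],s["tcp_rot"],s["width"],s["force"])
for n in ["side","top"]:
    p=get_image(n); cv2.imwrite(f"pics/{n}0.png",p["image"])
    for t in ["tray","rack","divider_a","dispenser","ring_cone","coaster","bell"]:
        print(n,t,[(np.round(world(p,b["xyz"]),3).tolist(),round(b["p"],2)) for b in boxes_of(p,t)][:5])
E
```

```text
0.0 [ 0.14285029 -0.53057679  0.21783291] [-8.86837627e-04  9.91385077e-01  1.30976479e-01  6.37394233e-05] 0.09303515127363998 [-0.61247309  0.32434892 -0.33063784]
side tray [([0.542, -0.223, 0.034], 0.75)]
side rack [([0.492, 0.212, 0.01], 0.8)]
side divider_a [([0.442, 0.207, 0.066], 0.89), ([0.5, 0.213, 0.062], 0.84), ([0.555, 0.385, 0.044], 0.7), ([0.566, 0.219, 0.066], 0.56), ([0.495, 0.215, 0.011], 0.54)]
side dispenser [([0.764, -0.043, 0.087], 0.77)]
side ring_cone [([0.419, -0.0, 0.008], 0.66)]
side coaster [([0.57, -0.006, 0.011], 0.73)]
side bell []
top tray [([0.553, -0.237, 0.015], 0.56)]
top rack [([0.491, 0.239, 0.014], 0.63)]
top divider_a [([0.564, 0.4, 0.071], 0.97), ([0.568, 0.238, 0.082], 0.86), ([0.51, 0.23, 0.08], 0.76), ([0.442, 0.23, 0.085], 0.65)]
top dispenser [([0.756, -0.021, 0.113], 0.92)]
top ring_cone [([0.419, 0.008, 0.015], 0.7)]
top coaster [([0.579, 0.008, 0.009], 0.81)]
top bell [([0.567, 0.0, 0.023], 0.43)]
```

View pics/top0.png

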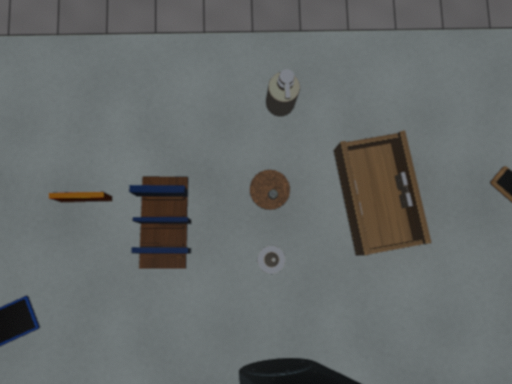

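View pics/side0.png

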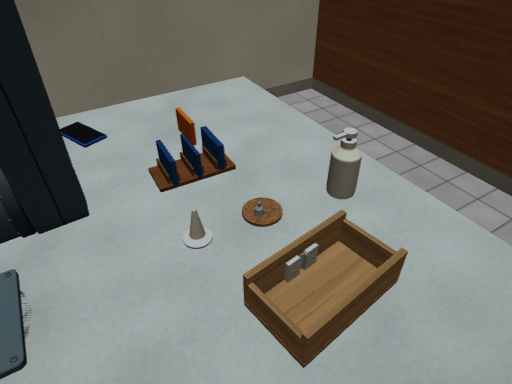

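```bash
python3 - <<'E'
from h import *
for n in ["side","top"]:
    p=get_image(n); print(n,p["camera_matrix"].round(1).tolist(),(-p["R"].T@p["t"]).round(3),p["R"].round(3).tolist())
p=get_image("wrist"); print(p["T_tool_cam"].round(4).tolist(),p["camera_matrix"].round(1).tolist())
E
```

```text
side [[362.8, 0.0, 255.2], [0.0, 362.8, 183.5], [0.0, 0.0, 1.0]] [ 0.257 -0.504  0.535] [[0.858, -0.514, -0.005], [-0.314, -0.515, -0.798], [0.408, 0.686, -0.603]]
top [[474.1, 0.0, 251.1], [0.0, 474.1, 188.3], [0.0, 0.0, 1.0]] [0.428 0.073 1.041] [[-0.027, -0.999, 0.023], [-0.989, 0.024, -0.145], [0.145, -0.027, -0.989]]
[[0.0011, -0.965, -0.2623, 0.073], [1.0, 0.0011, 0.0002, -0.0007], [0.0001, -0.2623, 0.965, -0.1661], [0.0, 0.0, 0.0, 1.0]] [[297.3, 0.0, 252.7], [0.0, 297.3, 191.7], [0.0, 0.0, 1.0]]
```

Top view: three blue dividers stand in the rack at about (160,190), (160,220) and (160,250), with the orange look-alike at (80,196). The tray is at (383,195), turned by about 12°, and its white guides show at about (405,190). The side view agrees with this. I'll go over the tray first for a wrist look.

drive_tool:
  rows:
    - [0,0.04,0.03,0.01,8.5]
    - [0,0.04,0.03,0.01,8.5]
    - [0,0.04,0.03,0.01,8.5]
    - [0,0.04,0.03,0.01,8.5]
    - [0,0.04,0.03,0.01,8.5]
    - [0,0.04,0.03,0.01,8.5]
    - [0,0.04,0.03,0.01,8.5]
    - [0,0.04,0.03,0.01,8.5]
    - [0,0.04,0.03,0.01,8.5]
    - [0,0.04,0.03,0.01,8.5]

```text
time_s: 1.95
eef_pos: [0.5366, -0.2354, 0.3173]
tcp_rot: [0.0, 0.64, 0.768, -0.0]
force: [0.7, -0.7, -0.4]
width: 0.0931
grip_force: 0.0
```

```bash
cat >> h.py <<'E'
from scipy.spatial.transform import Rotation as Ro
def shot(name):
    s=get_state(); p=get_image("wrist"); cv2.imwrite(f"pics/{name}.png",p["image"])
    w,x,y,z=s["tcp_rot"]; T=np.eye(4); T[:3,:3]=Ro.from_quat([x,y,z,w]).as_matrix(); T[:3,3]=s["eef_pos"]
    p["Tw"]=T@p["T_tool_cam"]; np.savez(f"{name}.npz",Tw=p["Tw"],K=p["camera_matrix"]); return s,p
def wb(p,xyz): return (p["Tw"]@np.r_[xyz,1])[:3]
def ray(p,u,v):
    K=p["K"] if "K" in p else p["camera_matrix"]
    d=np.array([(u-K[0,2]),(v-K[1,2])]); r=np.hypot(*d); th=r/K[0,0]
    c=np.r_[np.sin(th)*d/max(r,1e-9),np.cos(th)]
    return p["Tw"][:3,3],p["Tw"][:3,:3]@c
def atz(p,u,v,z):
    o,d=ray(p,u,v); return o+d*(z-o[2])/d[2]
def pix(p,X):
    K=p["K"] if "K" in p else p["camera_matrix"]
    c=np.linalg.inv(p["Tw"])@np.r_[X,1]; th=np.arctan2(np.hypot(c[0],c[1]),c[2]); r=th*K[0,0]
    return K[:2,2]+r*c[:2]/np.hypot(c[0],c[1])
def tooly(s):
    w,x,y,z=s["tcp_rot"]; m=Ro.from_quat([x,y,z,w]).as_matrix(); return np.degrees(np.arctan2(m[1,1],m[0,1]))
E
python3 - <<'E'
from h import *
s,p=shot("w1"); print(s["time_s"],s["eef_pos"],tooly(s))
for t in ["tray","tray_middle"]: print([(wb(p,b["xyz"]).round(3),round(b["p"],2)) for b in boxes_of(p,t)])
E
```

```text
1.95 [ 0.53656257 -0.23539621  0.31731636] 10.412961399171534
[(array([ 0.556, -0.236,  0.01 ]), 0.74)]
[(array([ 0.561, -0.234,  0.01 ]), 0.72)]
```

View pics/w1.png

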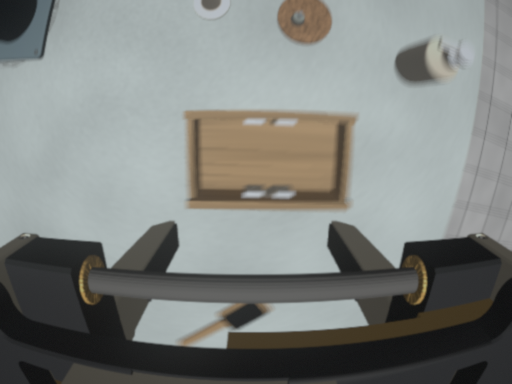

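The tray is centred at about (270,160), and the guide gaps show near (270,122) and (268,192). I'll zoom in on those.

```bash
python3 - <<'E'
from h import *
im=cv2.imread("pics/w1.png")[100:220,180:364]
im=cv2.convertScaleAbs(im,alpha=1.6)
cv2.imwrite("pics/w1c.png",cv2.resize(im,None,fx=4,fy=4,interpolation=cv2.INTER_CUBIC))
E
```

```text
(no output)
```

View pics/w1c.png

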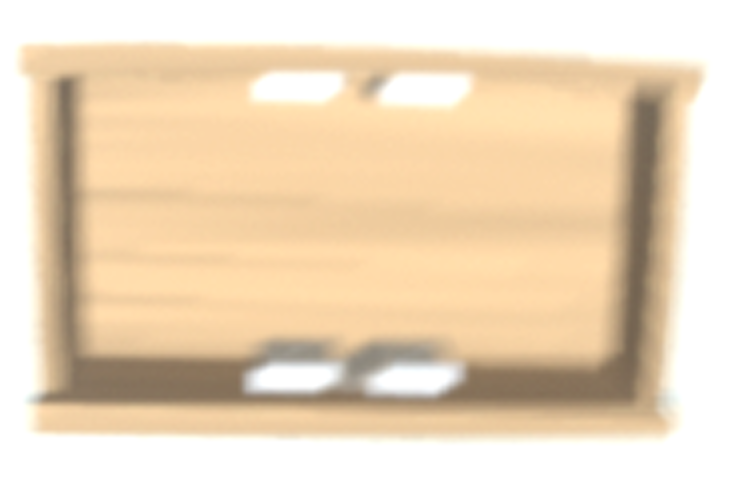

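```bash
cat > fit.py <<'E'
from h import *
from scipy.optimize import least_squares
p=dict(np.load("w1.npz"))
f=lambda u,v:(180+u/4,100+v/4)
obs=[((-.12,.07),f(22,47)),((.12,.07),f(702,66)),((-.12,-.07),f(33,432)),((.12,-.07),f(672,432))]
def W(q,a,z): c,s=np.cos(q[2]),np.sin(q[2]); return np.array([q[0]+c*a[0]-s*a[1],q[1]+s*a[0]+c*a[1],z])
def res(q): return np.concatenate([pix(p,W(q,a,q[3]))-np.array(o) for a,o in obs])
r=least_squares(res,[.55,-.235,.2,.08]); q=r.x; print(q.round(4),np.degrees(q[2]),res(q).round(1))
def loc(X): d=X[:2]-q[:2]; c,s=np.cos(q[2]),np.sin(q[2]); return np.array([c*d[0]+s*d[1],-s*d[0]+c*d[1]])
for u,v in [(362,88),(355,378),(250,100),(472,75),(245,390),(465,365)]: print((u,v),loc(atz(p,*f(u,v),.055)).round(4), atz(p,*f(u,v),.055).round(4))
E
python3 fit.py
```

```text
[ 0.5612 -0.2257  0.171   0.0703] 9.797363440825922 [ 0.1  0.1 -0.4 -0.8  0.3 -0.3  0.   1.1]
(362, 88) [-0.0007  0.0551] [ 0.5511 -0.1715  0.055 ]
(355, 378) [-0.0009 -0.0526] [ 0.5693 -0.2776  0.055 ]
(250, 100) [-0.0407  0.0502] [ 0.5125 -0.1831  0.055 ]
(472, 75) [0.0389 0.0609] [ 0.5891 -0.159   0.055 ]
(245, 390) [-0.0421 -0.0577] [ 0.5296 -0.2897  0.055 ]
(465, 365) [ 0.0405 -0.047 ] [ 0.6091 -0.2651  0.055 ]
```

drive_tool:
  rows:
    - [0,-0.004,0.04,0,-2]
    - [0,-0.004,0.04,0,-2]
    - [0,-0.004,0.04,0,-2]
    - [0,-0.004,0.04,0,-2]
    - [100,-0.004,0.04,-0.01,0]
    - [150,-0.004,0.04,-0.01,0]
    - [150,-0.004,0.04,-0.02,0]
    - [150,-0.004,0.04,-0.02,0]
    - [150,-0.004,0.04,-0.02,0]
    - [150,0,0.025,-0.02,0]

```text
time_s: 3.1
eef_pos: [0.4979, 0.149, 0.2159]
tcp_rot: [-0.0, 0.695, 0.719, -0.0]
force: [1.0, -0.3, 0.2]
width: 0.049
grip_force: 0.0
```

drive_tool:
  rows:
    - [150,0,0,0,0]
    - [150,0,0,0,0]

```text
time_s: 3.3
eef_pos: [0.4988, 0.147, 0.2165]
tcp_rot: [-0.0, 0.695, 0.719, -0.001]
force: [0.2, 0.5, 0.7]
width: 0.039
grip_force: 0.0
```

```bash
python3 - <<'E'
from h import *
s,p=shot("w2"); print(s["time_s"],s["eef_pos"],tooly(s),s["width"])
for t in ["divider_a","rack"]: print(t,[(wb(p,b["xyz"]).round(3).tolist(),round(b["p"],2)) for b in boxes_of(p,t)])
im=cv2.convertScaleAbs(p["image"],alpha=1.8)
cv2.imwrite("pics/w2b.png",im)
E
```

```text
3.3 [0.49877154 0.14700028 0.21647233] 2.0218407586902822 0.03898831145401297
divider_a [([0.565, 0.244, 0.081], 0.87), ([0.507, 0.237, 0.081], 0.8), ([0.455, 0.236, 0.079], 0.67), ([0.566, 0.352, 0.038], 0.51)]
rack [([0.501, 0.239, 0.015], 0.71)]
```

View pics/w2b.png

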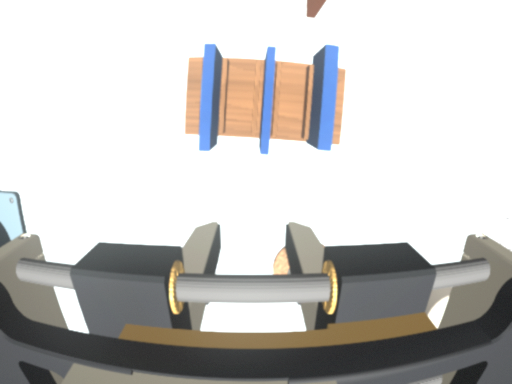

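Three blue dividers: left at (210,98), middle at (267,100) and right at (327,98). I'll get the edges of the top faces numerically.

```bash
python3 - <<'E'
from h import *
p=dict(np.load("w2.npz")); im=cv2.imread("pics/w2.png").astype(int)
for v in (70,130):
  print(v,[tuple(im[v,u]) and f"{u}:{im[v,u,0]},{im[v,u,2]}" for u in list(range(196,226))+list(range(258,278))+list(range(308,344))])
for n,ps in dict(L=[(210,46),(205,150)],M=[(270,48),(265,152)],R=[(331,47),(325,150)]).items():
  a,b=[atz(p,*q,.082) for q in ps]; print(n,a.round(4),b.round(4),((a+b)/2).round(4),np.degrees(np.arctan2(a[0]-b[0],a[1]-b[1])),np.linalg.norm(a-b))
E
```

```text
70 ['196:82,131', '197:81,130', '198:81,131', '199:81,131', '200:82,130', '201:89,121', '202:110,94', '203:132,73', '204:138,66', '205:139,67', '206:139,65', '207:138,65', '208:139,66', '209:139,66', '210:139,66', '211:138,65', '212:136,64', '213:122,62', '214:86,54', '215:69,52', '216:66,51', '217:67,51', '218:67,51', '219:66,51', '220:66,57', '221:70,82', '222:74,115', '223:79,132', '224:81,136', '225:80,135', '258:80,136', '259:78,132', '260:75,126', '261:78,130', '262:77,129', '263:74,111', '264:75,80', '265:98,60', '266:124,62', '267:136,64', '268:138,64', '269:138,64', '270:138,64', '271:138,64', '272:137,64', '273:133,69', '274:116,84', '275:82,98', '276:67,108', '277:75,130', '308:56,81', '309:68,110', '310:78,131', '311:80,134', '312:79,128', '313:72,104', '314:65,68', '315:64,50', '316:64,49', '317:65,50', '318:65,49', '319:65,50', '320:65,49', '321:66,50', '322:68,50', '323:85,52', '324:119,61', '325:135,63', '326:138,64', '327:138,65', '328:138,64', '329:138,65', '330:138,65', '331:138,64', '332:138,64', '333:138,65', '334:138,65', '335:138,65', '336:136,68', '337:125,86'
[... 908 characters left out ...]
', '318:76,50', '319:107,57', '320:132,62', '321:138,63', '322:138,64', '323:138,64', '324:139,64', '325:139,64', '326:139,64', '327:138,64', '328:138,65', '329:139,65', '330:138,65', '331:138,65', '332:131,76', '333:107,104', '334:85,126', '335:81,131', '336:80,131', '337:80,130', '338:80,130', '339:81,131', '340:101,138', '341:152,162', '342:195,188', '343:207,196']
L [0.4509 0.2884 0.082 ] [0.4488 0.1811 0.082 ] [0.4498 0.2347 0.082 ] 1.1452151317082893 0.10728892650895228
M [0.511  0.2876 0.082 ] [0.5102 0.1809 0.082 ] [0.5106 0.2343 0.082 ] 0.4532555761241754 0.10662165103167572
R [0.5733 0.2942 0.082 ] [0.5723 0.1861 0.082 ] [0.5728 0.2402 0.082 ] 0.5101247023855398 0.10809050817496994
```

Top-face widths of 11.6, 9.2 and 14.3 px for left, middle and right suggest the left one is 12 mm. I'll gauge that one first.

drive_tool:
  rows:
    - [150,-0.025,0.044,-0.02,-1.3]
    - [150,-0.025,0.044,-0.03,-1.3]
    - [150,0,0,-0.03,0]
    - [150,0,0,-0.03,0]
    - [150,0,0,-0.03,0]
    - [150,0,0,-0.02,0]
    - [150,0,0,-0.01,0]
    - [150,0,0,0,0]

```text
time_s: 4.25
eef_pos: [0.455, 0.2249, 0.0523]
tcp_rot: [-0.0, 0.711, 0.703, -0.001]
force: [-0.3, 0.6, 1.0]
width: 0.0382
grip_force: 0.0
```

drive_tool:
  rows:
    - [255,0,0,0,0]
    - [255,0,0,0,0]
    - [255,0,0,0,0]
    - [255,0,0,0,0]

```text
time_s: 4.65
eef_pos: [0.453, 0.2259, 0.0532]
tcp_rot: [-0.001, 0.711, 0.704, -0.001]
force: [-11.9, 1.9, -2.1]
width: 0.0125
grip_force: 29.6
```

Width is 12.5 mm, so this is the 12 mm divider. The grip is about 9 mm off its middle and pulls sideways, so I'll regrip it centred.

drive_tool:
  rows:
    - [150,0,0,0,0]
    - [150,0,0,0,0]
    - [150,-0.003,0.009,-0.005,0]
    - [150,0,0,0,0]
    - [150,0,0,0,0]

```text
time_s: 5.15
eef_pos: [0.4517, 0.2352, 0.0476]
tcp_rot: [-0.0, 0.71, 0.704, -0.0]
force: [0.5, 0.5, 0.1]
width: 0.0382
grip_force: 0.0
```

drive_tool:
  rows:
    - [255,0,0,0,0]
    - [255,0,0,0,0]
    - [255,0,0,0,0]
    - [255,0,0,0,0]

```text
time_s: 5.55
eef_pos: [0.4517, 0.2348, 0.0478]
tcp_rot: [-0.0, 0.711, 0.704, -0.0]
force: [-3.1, -0.2, 5.1]
width: 0.0119
grip_force: 30.0
```

drive_tool:
  rows:
    - [255,0,0,0.01,0]
    - [255,0,0,0.02,0]
    - [255,0,0,0.03,0]
    - [255,0,0,0.04,0]
    - [255,0,0,0.04,0]
    - [255,0,0,0.04,0]
    - [255,0,0,0.03,0]
    - [255,0,0,0,0]

```text
time_s: 6.35
eef_pos: [0.4543, 0.2355, 0.2635]
tcp_rot: [0.003, 0.71, 0.704, 0.004]
force: [-0.4, -0.5, -0.3]
width: 0.0117
grip_force: 30.0
```

drive_tool:
  rows:
    - [255,0.005,-0.02,0,0]
    - [255,0.012,-0.045,0,1]
    - [255,0.012,-0.045,0,1.5]
    - [255,0.012,-0.045,0,1.5]
    - [255,0.012,-0.045,0,1.5]
    - [255,0.012,-0.045,0,1.5]
    - [255,0.012,-0.045,0,1.5]
    - [255,0.012,-0.045,0,1]
    - [255,0.01,-0.04,0,1]
    - [255,0.005,-0.02,0,0]

```text
time_s: 7.35
eef_pos: [0.5557, -0.1635, 0.2566]
tcp_rot: [-0.001, 0.644, 0.765, -0.001]
force: [-0.2, 0.1, 0.1]
width: 0.0116
grip_force: 30.0
```

drive_tool:
  rows:
    - [255,0,0,0,0]
    - [255,0,0,0,0]
    - [255,0,0,0,0]

```text
time_s: 7.65
eef_pos: [0.5555, -0.1584, 0.2577]
tcp_rot: [-0.001, 0.643, 0.766, 0.0]
force: [-0.8, -0.4, -0.6]
width: 0.012
grip_force: 30.0
```

```bash
python3 - <<'E'
from h import *
s,p=shot("w3"); print(s["time_s"],s["eef_pos"],tooly(s),s["width"])
for t in ["divider_a","tray"]: print(t,[(wb(p,b["xyz"]).round(3).tolist(),round(b["p"],2)) for b in boxes_of(p,t)])
im=cv2.convertScaleAbs(p["image"],alpha=1.5)
cv2.imwrite("pics/w3b.png",cv2.resize(im,None,fx=1.5,fy=1.5,interpolation=cv2.INTER_CUBIC))
E
```

```text
7.65 [ 0.55552133 -0.15844937  0.25771525] 10.02445921527057 0.012020027561041959
divider_a [([0.553, -0.132, 0.288], 0.91)]
tray [([0.526, -0.211, 0.009], 0.72)]
```

View pics/w3b.png

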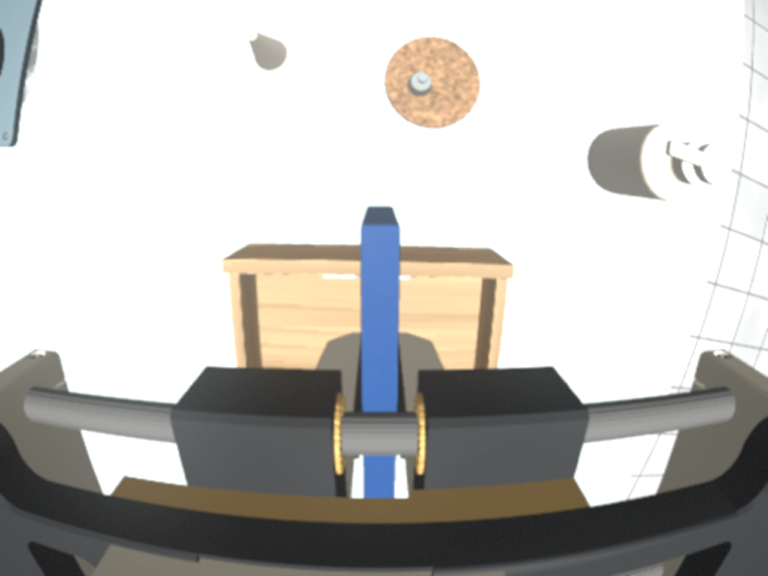

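The divider's +y top end shows at (380,225) in this 1.5x picture. The tray's +y rim is at about v=265, running from u=225 to u=511. Next I work out the offsets.

```bash
cat > fit2.py <<'E'
from h import *
from scipy.optimize import least_squares
p1=dict(np.load("w1.npz")); p3=dict(np.load("w3.npz"))
f=lambda u,v:(180+u/4,100+v/4); g=lambda u,v:(u/1.5,v/1.5)
o1=[(p1,(-.12,.07,.08),f(22,47)),(p1,(.12,.07,.08),f(702,66)),(p1,(-.12,-.07,.08),f(33,432)),(p1,(.12,-.07,.08),f(672,432))]
o3=[(p3,(-.12,.07,.08),g(225,260)),(p3,(.12,.07,.08),g(511,266)),(p3,(-.12,.07,0),g(249,245)),(p3,(.12,.07,0),g(493,250))]
def W(q,a): c,s=np.cos(q[2]),np.sin(q[2]); return np.array([q[0]+c*a[0]-s*a[1],q[1]+s*a[0]+c*a[1],a[2]])
for o in (o1,o3,o1+o3):
    res=lambda q:np.concatenate([pix(p,W(q,a))-np.array(x) for p,a,x in o])
    q=least_squares(res,[.55,-.235,.2]).x; print(q.round(4),np.degrees(q[2]).round(2),res(q).round(1))
s=get_state(); z=s["eef_pos"][2]
a=np.radians(tooly(s)); 
for u,v,zz in [(380,225,z+.034),(361,225,z+.034),(399,225,z+.034),(380,208,z-.036),(380,490,z+.034)]:
    X=atz(p3,*g(u,v),zz)[:2]-s["eef_pos"][:2]; print("divider pt in tool yx:",(np.array([np.cos(a)*X[0]+np.sin(a)*X[1],-np.sin(a)*X[0]+np.cos(a)*X[1]])*1e3).round(1))
E
python3 fit2.py
```

```text
[ 0.5606 -0.2244  0.1709] 9.79 [-1.7 -0.8  1.6 -1.7 -1.3  0.8  1.8  2.3]
[ 0.5576 -0.2289  0.1539] 8.82 [-2.1  0.5  2.8  0.6 -0.1 -0.5 -0.9 -0.5]
[ 0.5594 -0.2267  0.1655] 9.48 [-2.6  0.2  0.8  0.2 -2.6  1.8  0.4  4.1 -1.1  0.2  4.1 -1.9  0.7 -0.8
  0.1 -2.6]
divider pt in tool yx: [ 0.3 57. ]
divider pt in tool yx: [-5.3 57. ]
divider pt in tool yx: [ 6. 57.]
divider pt in tool yx: [ 0.5 56.1]
divider pt in tool yx: [  0.5 -41.7]
```

drive_tool:
  rows:
    - [255,0.002,-0.03,-0.01,0]
    - [255,0.002,-0.03,-0.03,0]
    - [255,0,-0.008,-0.03,0]
    - [255,0,0,-0.03,0]
    - [255,0,0,-0.02,0]
    - [255,0,0,0,0]
    - [255,0,0,0,0]
    - [255,0,0,0,0]

```text
time_s: 8.6
eef_pos: [0.561, -0.2283, 0.1397]
tcp_rot: [0.002, 0.643, 0.766, 0.0]
force: [0.3, -0.1, -1.4]
width: 0.0119
grip_force: 30.0
```

```bash
python3 - <<'E'
from h import *
s,p=shot("w4"); print(s["time_s"],s["eef_pos"],tooly(s),s["width"],s["force"])
im=cv2.convertScaleAbs(p["image"],alpha=1.5)[110:290,110:410]
t=get_image("top"); cv2.imwrite("pics/t4.png",t["image"])
np.savez("t4.npz",K=t["camera_matrix"],R=t["R"],t=t["t"])
a=cv2.resize(im,(800,480),interpolation=cv2.INTER_CUBIC)
cv2.imwrite("pics/w4b.png",a)
E
```

```text
8.6 [ 0.56102551 -0.22825734  0.1397292 ] 10.000046256161836 0.011946885433823405 [ 0.25517634 -0.14540173 -1.43883954]
```

View pics/w4b.png

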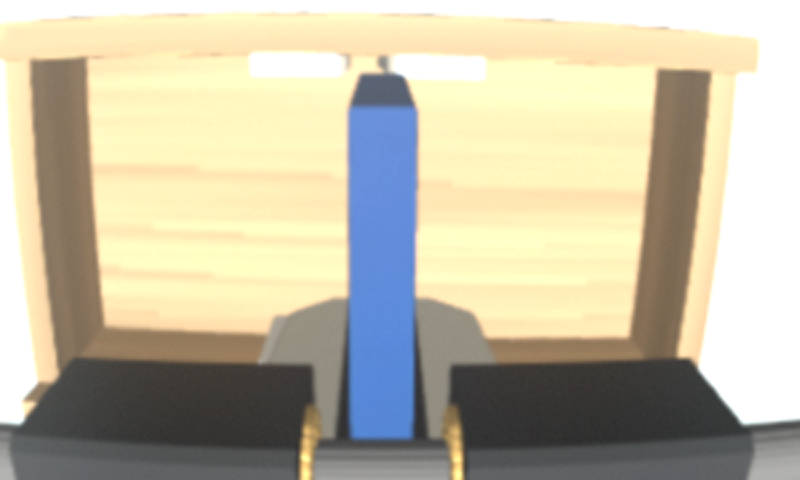

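The divider hangs clear above the tray. The guide top spans u=249 to 487 and its gap is centred at about 367. The divider's lower end edge is at (383,74).

```bash
python3 - <<'E'
from h import *
p=dict(np.load("w4.npz")); s=get_state(); g=lambda u,v:(110+u/2.6667,110+v/2.6667)
a=np.radians(10.0); P=s["eef_pos"]
def tl(u,v,z):
    X=atz(p,*g(u,v),z)[:2]-P[:2]; return (np.array([np.cos(a)*X[0]+np.sin(a)*X[1],-np.sin(a)*X[0]+np.cos(a)*X[1]])*1e3).round(1)
zb=P[2]-.036
for n,u,v,z in [("div bot end",383.5,74,zb),("div top end",382.5,106,P[2]+.034),("guide L inner",249,77,.055),("guide R inner",487,78,.055),("guide L wall",249,52,.055),("guide R wall",487,56,.055),("gap",367.5,66,.055),("rim outer L",2,27,.08),("rim outer R",756,38,.08),("rim inner L",30,60,.08),("rim inner R",710,71,.08),("rim mid out",380,14,.08),("rim mid inner",368,53,.08),("floor L",92,58,.01),("floorL bot",104,328,.01),("floor R bot",632,340,.01)]:
    print(n,tl(u,v,z))
E
```

```text
div bot end [ 1.3 56.4]
div top end [ 0.7 57.1]
guide L inner [-41.2  51.7]
guide R inner [34.5 51.3]
guide L wall [-41.   59.7]
guide R wall [34.4 58.3]
gap [-3.4 54.8]
rim outer L [-114.6   72.2]
rim outer R [115.1  69. ]
rim inner L [-105.4   61.5]
rim inner R [99.8 57.9]
rim mid out [ 0.4 71.5]
rim mid inner [-3.  60.4]
floor L [-111.   57.]
floorL bot [-115.9  -55.4]
floor R bot [107.1 -60.6]
```

drive_tool:
  rows:
    - [255,-0.005,-0.001,0,-0.6]
    - [255,0,0,0,0]
    - [255,0,0,-0.01,0]
    - [255,0,0,-0.01,0]
    - [255,0,0,0,0]
    - [255,0,0,0,0]

```text
time_s: 9.3
eef_pos: [0.5545, -0.2289, 0.1169]
tcp_rot: [-0.001, 0.647, 0.762, -0.0]
force: [-0.3, -1.2, -0.3]
width: 0.0114
grip_force: 30.0
```

```bash
python3 - <<'E'
from h import *
s,p=shot("w5"); print(s["time_s"],s["eef_pos"],tooly(s),s["width"],s["force"])
im=cv2.convertScaleAbs(p["image"],alpha=1.5)[115:215,180:330]
cv2.imwrite("pics/w5b.png",cv2.resize(im,None,fx=5,fy=5,interpolation=cv2.INTER_CUBIC))
E
```

```text
9.3 [ 0.55451149 -0.22885519  0.11693883] 9.356054991772744 0.011360868375306424 [-0.3421078  -1.19393719 -0.28107566]
```

View pics/w5b.png

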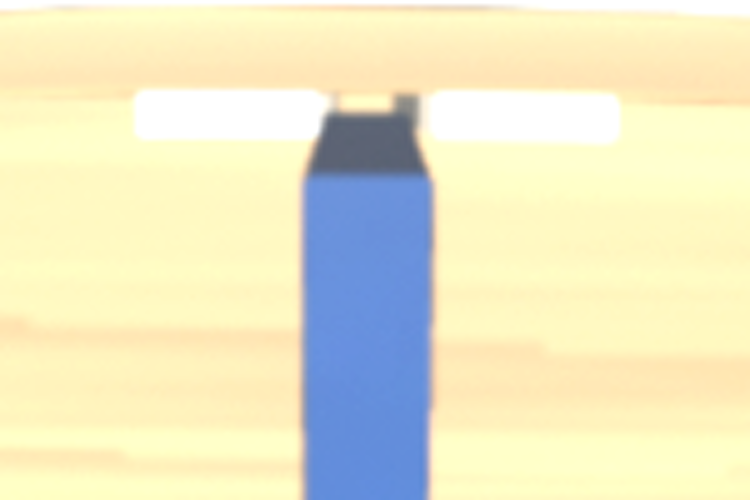

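The divider's bottom edge is at u=327 to 415 with centre 371. The guide spans 134 to 620 with centre 377, so they are nearly in line.

```bash
python3 - <<'E'
from h import *
p=dict(np.load("w5.npz")); s=get_state(); g=lambda u,v:(180+u/5,115+v/5)
a=np.radians(9.36); P=s["eef_pos"]
def tl(u,v,z):
    X=atz(p,*g(u,v),z)[:2]-P[:2]; return (np.array([np.cos(a)*X[0]+np.sin(a)*X[1],-np.sin(a)*X[0]+np.cos(a)*X[1]])*1e3).round(1)
zb=P[2]-.036
for n,u,v,z in [("div bot end",371,113,zb),("div top end",367,176,P[2]+.034),("guide L inner",134,139,.055),("guide R inner",620,142,.055),("guide L wall",134,90,.055),("guide R wall",620,94,.055),("gap",375.5,115,.055),("rim in L",60,98,.08),("rim in R",700,104,.08)]:
    print(n,tl(u,v,z))
E
```

```text
div bot end [ 1.  56.9]
div top end [ 0.3 57. ]
guide L inner [-35.6  50.9]
guide R inner [39.7 50.6]
guide L wall [-35.4  58.5]
guide R wall [39.5 58.1]
gap [ 1.8 54.4]
rim in L [-41.9  59.3]
rim in R [46.5 58.7]
```

drive_tool:
  rows:
    - [255,0.001,-0.0005,-0.005,-0.2]
    - [255,0,0,-0.01,0]
    - [255,0,0,-0.005,0]
    - [255,0,0,0,0]
    - [255,0,0,0,0]

```text
time_s: 9.85
eef_pos: [0.5558, -0.2296, 0.0975]
tcp_rot: [-0.0, 0.648, 0.761, -0.0]
force: [-0.6, -0.2, -0.5]
width: 0.0118
grip_force: 30.0
```

drive_tool:
  rows:
    - [255,0,0,-0.003,0]
    - [255,0,0,-0.003,0]
    - [255,0,0,-0.002,0]
    - [255,0,0,0,0]

```text
time_s: 10.25
eef_pos: [0.5557, -0.2295, 0.0895]
tcp_rot: [-0.0, 0.648, 0.761, -0.0]
force: [-0.1, 0.3, -0.4]
width: 0.0117
grip_force: 30.0
```

Bottom is at about 0.0535, inside the flare, with no force. I'll go on gently.

drive_tool:
  rows:
    - [255,0,0,-0.002,0]
    - [255,0,0,-0.002,0]
    - [255,0,0,-0.002,0]
    - [255,0,0,0,0]

```text
time_s: 10.65
eef_pos: [0.5557, -0.2295, 0.0834]
tcp_rot: [-0.0, 0.648, 0.761, -0.0]
force: [-0.8, -0.5, -0.5]
width: 0.012
grip_force: 30.0
```

drive_tool:
  rows:
    - [255,0,0,-0.002,0]
    - [255,0,0,-0.002,0]
    - [255,0,0,-0.002,0]
    - [255,0,0,0,0]

```text
time_s: 11.05
eef_pos: [0.5557, -0.2295, 0.0774]
tcp_rot: [-0.0, 0.648, 0.761, -0.0]
force: [-0.5, 0.2, 0.2]
width: 0.012
grip_force: 30.0
```

drive_tool:
  rows:
    - [255,0,0,-0.003,0]
    - [255,0,0,-0.003,0]
    - [255,0,0,-0.003,0]
    - [255,0,0,0,0]

```text
time_s: 11.45
eef_pos: [0.5552, -0.2296, 0.0682]
tcp_rot: [-0.001, 0.648, 0.761, -0.0]
force: [-3.2, -1.1, -1.6]
width: 0.0118
grip_force: 29.9
```

drive_tool:
  rows:
    - [255,0,0,-0.003,0]
    - [255,0,0,-0.002,0]
    - [255,0,0,-0.002,0]
    - [255,0,0,0,0]

```text
time_s: 11.85
eef_pos: [0.5554, -0.2296, 0.0614]
tcp_rot: [-0.0, 0.648, 0.761, -0.0]
force: [-4.3, -1.3, 1.1]
width: 0.0121
grip_force: 29.9
```

drive_tool:
  rows:
    - [255,-0.0006,-0.0001,-0.002,0]
    - [255,0,0,-0.002,0]
    - [255,0,0,-0.002,0]
    - [255,0,0,0,0]

```text
time_s: 12.25
eef_pos: [0.5553, -0.2297, 0.0554]
tcp_rot: [-0.0, 0.648, 0.761, -0.0]
force: [-3.3, -0.5, -0.7]
width: 0.0118
grip_force: 29.9
```

drive_tool:
  rows:
    - [255,0,0,-0.002,0]
    - [255,0,0,-0.002,0]
    - [255,0,0,-0.001,0]
    - [255,0,0,0,0]

```text
time_s: 12.65
eef_pos: [0.5553, -0.2297, 0.0506]
tcp_rot: [-0.0, 0.648, 0.761, -0.0]
force: [-2.5, -0.5, -0.2]
width: 0.012
grip_force: 29.9
```

drive_tool:
  rows:
    - [255,0,0,-0.001,0]
    - [255,0,0,-0.001,0]
    - [255,0,0,-0.001,0]
    - [255,0,0,0,0]

```text
time_s: 13.05
eef_pos: [0.5553, -0.2297, 0.0477]
tcp_rot: [-0.0, 0.648, 0.761, -0.0]
force: [-3.4, -1.9, 0.2]
width: 0.0119
grip_force: 30.0
```

drive_tool:
  rows:
    - [255,0,0,-0.001,0]
    - [255,0,0,0,0]
    - [255,0,0,0,0]

```text
time_s: 13.35
eef_pos: [0.5552, -0.2297, 0.0467]
tcp_rot: [-0.0, 0.648, 0.761, -0.0]
force: [-3.7, -0.2, 0.6]
width: 0.012
grip_force: 30.0
```

drive_tool:
  rows:
    - [255,0,0,-0.0007,0]
    - [255,0,0,0,0]
    - [255,0,0,0,0]

```text
time_s: 13.65
eef_pos: [0.5553, -0.2297, 0.0461]
tcp_rot: [-0.0, 0.648, 0.761, 0.0]
force: [-2.7, -1.2, 0.3]
width: 0.0119
grip_force: 30.0
```

drive_tool:
  rows:
    - [255,0,0,-0.0006,0]
    - [255,0,0,0,0]
    - [255,0,0,0,0]

```text
time_s: 13.95
eef_pos: [0.5554, -0.2297, 0.0458]
tcp_rot: [0.0, 0.648, 0.761, 0.0]
force: [-3.3, -0.3, 4.6]
width: 0.0119
grip_force: 30.0
```

drive_tool:
  rows:
    - [255,0,0,-0.0006,0]
    - [255,0,0,0,0]
    - [255,0,0,0,0]

```text
time_s: 14.25
eef_pos: [0.5554, -0.2297, 0.0458]
tcp_rot: [0.0, 0.648, 0.761, 0.0]
force: [-5.6, 0.6, 8.9]
width: 0.012
grip_force: 30.0
```

It is on the floor: the force rises and z stays put. I'll let go and back out.

drive_tool:
  rows:
    - [255,0,0,0.0005,0]
    - [150,0,0,0,0]
    - [150,0,0,0,0]
    - [150,0,0,0,0]
    - [150,0,0,0.01,0]
    - [150,0,0,0.03,0]
    - [150,0,0,0.04,0]
    - [150,0,0,0.05,0]
    - [150,0,0,0.03,0]

```text
time_s: 15.15
eef_pos: [0.5566, -0.2303, 0.2102]
tcp_rot: [0.003, 0.648, 0.761, 0.0]
force: [0.6, -0.9, -0.4]
width: 0.0378
grip_force: 0.0
```

drive_tool:
  rows:
    - [150,0,-0.03,0.02,0]
    - [150,0,-0.03,0.02,0]
    - [150,0,0,0,0]
    - [150,0,0,0,0]
    - [150,0,0,0,0]

```text
time_s: 15.65
eef_pos: [0.5549, -0.2886, 0.2446]
tcp_rot: [-0.001, 0.648, 0.761, 0.0]
force: [-0.3, 0.3, 0.1]
width: 0.0378
grip_force: 0.0
```

```bash
python3 - <<'E'
from h import *
s,p=shot("w6"); print(s["time_s"],s["eef_pos"],s["width"])
print([(wb(p,b["xyz"]).round(3).tolist(),round(b["p"],2)) for b in boxes_of(p,"divider_a")])
q=get_image("side")
A=cv2.resize(cv2.convertScaleAbs(p["image"][90:230,150:370],alpha=1.5),(396,300),interpolation=cv2.INTER_CUBIC)
B=cv2.resize(q["image"][130:360,120:420],(396,300),interpolation=cv2.INTER_CUBIC)
cv2.imwrite("pics/f.png",np.hstack([A,B]))
E
```

```text
15.65 [ 0.55493839 -0.28856084  0.24461828] 0.03778173216610005
[([0.559, -0.225, 0.08], 0.84)]
```

View pics/f.png

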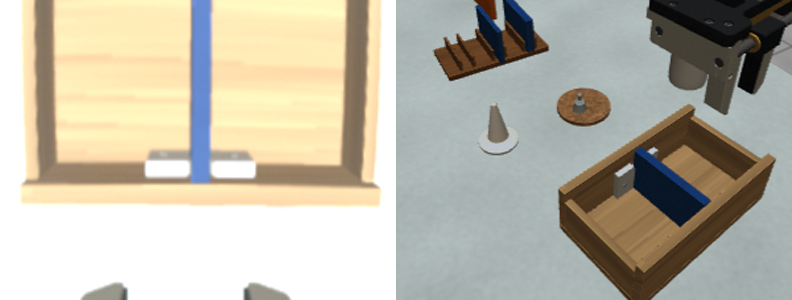

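The divider sits in the grooves at about (200,90), upright, with its top level with the rim (z 0.080). The other two stand in the rack and the bystanders haven't moved.

```bash
python3 -c "
from rig import *
print(close_job())"
```

```text
the job is handed in; nothing more can be done
None
```

The 12 mm divider (it measured 11.9 mm between the fingers) is pressed home between the tray guides and let go, the other two still stand in the rack, and the job is handed in with no verdict returned; I gauged only this divider by touch and ruled out the others from their widths in the camera image.

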